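# Reset the pump interlock of the flow rig with the guarded button pair

## Task

Push the yellow hood of the grey interlock station fully back along its rails so that the two green buttons stand clear. Then press both green buttons together, one fingertip on each, keep both fully down for three seconds, and let them up again, leaving the hood open. Grasp nothing, do not press the red stop button, and leave the jar, the brass fitting and the white sensor where they are.

Things in the scene. Friction and masses are not known exactly. Their poses are not given: they have to be found in the camera images.
- station: grey interlock console bolted to the bench, 200 mm (its x) by 150 mm (its y), flat deck 50 mm above the bench. Origin at the centre of its underside; x points from its front (the side near the robot) to its back, y to its left, z up. Two green round buttons stand on the deck at x = -52 mm, y = +31 and -31 mm; at the start the yellow hood covers them.
- hood (a joint): travel of the yellow hood to the back of the station (+x), m: 0 closed, 0.085 fully back at its stop; starts at 0 to 0.02, about 2 N of friction, stays where left. A floorless box 88 mm (station x) by 134 mm (y), top 45 mm above the deck, walls 4 mm; too big to grasp. Closed, its front wall is at station x = -95 mm; fully back, at -10 mm, 42 mm behind the button centres.
- hood_front (a point): middle of the outer face of the hood's flat front wall (nearest the robot), 10 mm below the hood's top, 35 mm above the deck; moves with the hood. Axes as the station's. Push this face to the station's +x to open the hood; the pushing finger passes over the buttons, so keep it more than 14 mm above the deck.
- reset_left (a joint): how far the left green button (station y = +31 mm) is pressed, m: 0 up, 0.007 fully down. It springs back by itself; it starts to move at about 1.2 N and is fully down at about 4 N (so 8 N for the pair).
- reset_right (a joint): the same for the right green button (station y = -31 mm).
- reset_left_top (a point): centre of the top of the left green button, a flat round cap of 30 mm diameter, 14 mm above the deck when up, 7 mm above it when fully down, in a black collar of 42 mm diameter and 4 mm height. Axes as the station's.
- reset_right_top (a point): the same for the right green button; the two centres are 62 mm apart.
- stop_box: white box 70 x 70 x 50 mm bolted to the bench beside the station, with a red round stop button of 34 mm diameter on top in a black collar (72 mm above the bench in all). Origin at the centre of its underside. To be left alone.
- stop_cap (a joint): how far the red stop button is pressed, m: 0 up, 0.006 fully down; it must stay up.
- jar_mid (a point): centre of a loose closed jar, 48 mm diameter, 75 mm high, standing beside the station; leave alone.
- fitting_mid (a point): centre of the run of a loose brass pipe tee, 70 mm long, 36 mm wide, 44 mm high, lying beside the station; this point is 18 mm above the bench; leave alone.
- sensor_mid (a point): a loose white flow sensor, 76 x 45 x 40 mm, lying beside the station; this point is over its middle, 18 mm above the bench; leave alone.

How it is judged:
On the way, in this order (a step that is already met when the one before it is completed fails the run):
1. the hood is pushed fully back (value of joint hood above 0.075 m), for 0.2 s.
2. both green buttons are held down together for three seconds (value of joint each of reset_left, reset_right above 0.005 m and value of joint hood above 0.07 m), for 2.8 s.
At the end, for the whole second after the job is handed in: Hood at least 70 of 85 mm back (75 before the press); both green buttons up within 1.5 mm after both were more than 5 of 7 mm down for 2.8 s unbroken; red stop button up within 1.5 mm; jar, fitting and sensor at rest within 20 mm of their start (value of joint hood above 0.07 m and value of joint each of reset_left, reset_right, stop_cap below 0.0015 m and distance of each of jar_mid, fitting_mid, sensor_mid from where it was at the start of the episode below 0.02 m and linear speed of each of jar, fitting, sensor below 0.02 m/s); the robot touches nothing.
It fails at once if one green button is pressed down without the other (one beyond 4.5 mm while the other is under 1.5 mm) ((value of joint reset_left above 0.0045 m and value of joint reset_right below 0.0015 m) or (value of joint reset_right above 0.0045 m and value of joint reset_left below 0.0015 m)).
It fails at once if the red stop button is pressed (more than 2 mm) (value of joint stop_cap above 0.002 m).
It fails at once if the jar, the fitting or the sensor is lifted, carried or pushed more than 20 mm (distance of any of jar_mid, fitting_mid, sensor_mid from where it was at the start of the episode above 0.02 m).
It also fails if it takes over 48 s, if anything falls off the work surface, if the arm or the gripper's body presses on something with over 40 N, if the wrist force passes 120 N, or if a joint passes its speed limit or range.

## Robot

A 6-joint arm with a two-finger parallel gripper is mounted at the origin on the work surface. World frame = base frame: x ahead of the robot, y to its left, z up, the work surface at z = 0. Lengths are in m, angles in rad, forces in N, time in s.
With the tool pointing down it reaches from about 0.3 to 0.875 m from the base axis. Payload 6.4 kg.
Tool frame: the origin (TCP) lies at the very end of the fingers, on their centre line; the grasp point (between the pads) lies 19 mm behind it; z points along the fingers, y is the direction in which the jaws open and shut (so a half turn about z gives the same grasp; the last joint's range is limited). The gripper opens to 85 mm and grips with 20 to 120 N. Pads are 22 mm wide; open, the fingers measure 114 mm over their backs; the gripper's body (76 mm by 85 mm) begins 54 mm behind the grasp point. The pads swing forward as they close: fully open they stand 13 mm farther back than shut.
Start: joints at [-1.36, 0.181, 1.607, -0, 1.354, -0.206], TCP at [0.233, -0.526, 0.204] pointing down, gripper open.
Joint ranges: [-2.99, 2.99], [-0.89, 2.07], [0.3, 2.58], [-1.14, 4.28], [0, 2.63], [-3.12, 3.12]. Speed limits (rad/s): [2.57, 2.57, 3.01, 3.14, 3.14, 3.14].

## Interface

Orientations are given as a unit quaternion [w, x, y, z].
In Python, from rig import manip, optics, order gives the robot as it stands.
- The arm moves only by the shell command python3 -m creep 'ROWS'. ROWS is JSON, a list that holds one entry, the list of rows, each a list of 5 numbers: the closure in counts, from 0 (fully open) to 255 (shut), then the shift along the tool's x, y, z in cm, then the turn about the tool's z in degrees. A call has 1 to 20 rows; each row shifts and turns the commanded pose from where the row before left it, along the tool's axes as they then stand; what a row does not reach is not made up. A row lasts 1/12 s, in which the tool goes at most 41.7 mm and 7.16 degrees, less where a joint would pass 70% of its speed; a pose out of reach is approached as far as the arm can. A call with a gripper value outside its range is refused whole. The fingers move at their own pace and stop on an object; the grip force is fixed at half the most. Time passes only in rows, so rows that do not move let the fingers close. It gives the time, the measured TCP pose, the force and the opening at its end, in the units of the state.
- manip.observe(): the state, without advancing time (a new reading comes with each control period).
- optics.get_image(name): name is "scene" or "top" or "wrist"; returns a dict with "color" (400x640x3 uint8, red, green, blue), "range_z" (400x640 float32, m along the optical axis (not along the pixel's ray), 0 where there is no reading), "fx", "fy", "cx", "cy" (pixels), "dist_coeffs" ([k1, k2, p1, p2, k3] as OpenCV has them; the pictures are not rectified), "world_from_camera" (4x4, takes a point from camera to world coordinates). Camera axes: x right, y down, z forward; pixel columns grow to the right and rows downward; lengths in m; the calibration is good to about 2 mm. A picture is of the moment at which its call begins.
- order.finish_job(): hands the job in, once; it reports no verdict.
The state is a dict: "time_s": time; "joints": joint angles; "qd": joint speeds; "joint_torque": joint torques, N m; "position": TCP position; "eef_rot": TCP orientation; "wrist_force": force on the tool from outside, world axes, zero at the start; "wrist_torque": the same for the moment, N m; "gripper_width": opening from 0.0 (shut) to 1.0 (fully open).
Only numpy, scipy, OpenCV 4.12 (cv2) and the standard library are available. Lean on these libraries where they do the work, as an engineer would, in place of code of your own. Each camera call takes 0.05 s, during which the arm holds its last target. There are 200 camera calls.

## Working session

There is one attempt and no reset: what is moved stays moved. The work goes in short steps, Python scripts to look and compute and a shell command to move; the robot and the scene stay as the last step left them, time stands still between calls to the robot, and variables do not carry over. Pictures are saved under pics/ and viewed, about 8 in all and at most 12, crops included, and the job is handed in when it is done.

```bash
ls; mkdir -p pics
python3 - <<'E'
from rig import manip, optics
import cv2, numpy as np
print(manip.observe())
for n in ("top","scene"):
    d=optics.get_image(n); np.savez(f"pics/{n}0.npz",**d)
    cv2.imwrite(f"pics/{n}0.png",d["color"][...,::-1]); print(n,d["fx"],d["dist_coeffs"],np.round(d["world_from_camera"],3).tolist())
E
```

```text
pics
{'time_s': 0.0, 'joints': array([-1.36027910e+00,  1.81558774e-01,  1.60803209e+00, -1.18195293e-05,
        1.35376781e+00, -2.06331879e-01]), 'qd': array([-0.00051582, -0.00078014,  0.00102861, -0.00078293,  0.00023022,
       -0.00077239]), 'joint_torque': array([ 1.87368256e-03, -4.44868898e+01, -3.51334691e+01, -1.24872799e-04,
        9.27094894e-03, -8.90806831e-06]), 'position': array([ 0.23267326, -0.52516036,  0.20286257]), 'eef_rot': array([-8.82996731e-04,  9.78357472e-01,  2.06919976e-01, -7.61784561e-06]), 'wrist_force': array([-0.25580127, -0.35939191, -0.0043298 ]), 'wrist_torque': array([0.0065782 , 0.01658949, 0.03225504]), 'gripper_width': 1.003051586264214}
top 387.8805353030484 [0.00873254 0.         0.         0.         0.        ] [[0.026, -0.985, 0.171, 0.471], [-0.999, -0.031, -0.029, 0.035], [0.033, -0.17, -0.985, 0.837], [0.0, 0.0, 0.0, 1.0]]
scene 385.5378390838694 [-0.00043848  0.          0.          0.          0.        ] [[-0.6, 0.565, -0.566, 1.036], [0.8, 0.431, -0.418, 0.347], [0.008, -0.704, -0.71, 0.642], [0.0, 0.0, 0.0, 1.0]]
```

View pics/top0.png

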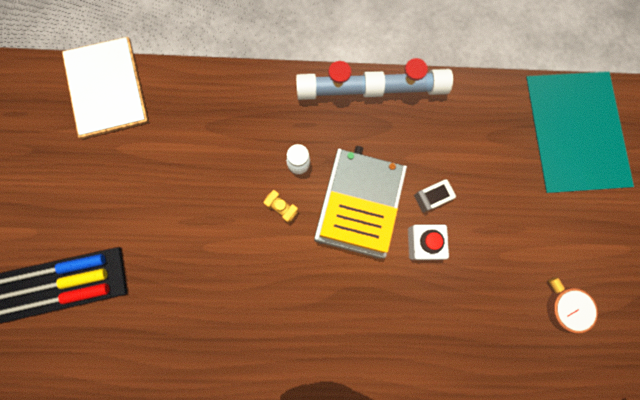

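View pics/scene0.png

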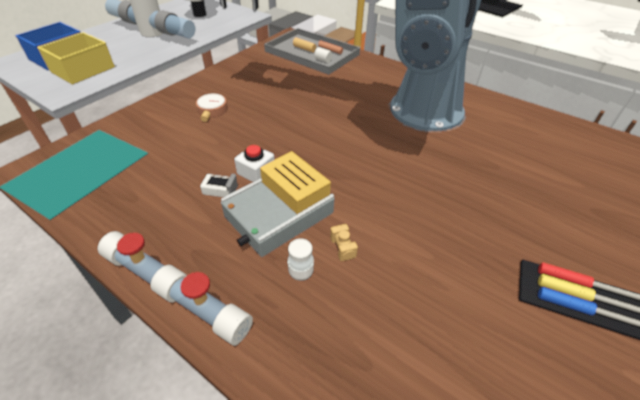

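The top view shows the station around (361,203), with the yellow hood's corners at about (333,193), (398,208), (382,255) and (319,238). The red stop is at (432,241), the sensor at (437,194), the jar at (298,159) and the fitting at (281,206). The scene view agrees. Next I'll measure from depth and colour in both views.

```bash
cat > h.py <<'E'
import numpy as np, cv2
def cloud(d):
    v,u=np.mgrid[0:400,0:640]
    K=np.array([[d["fx"],0,d["cx"]],[0,d["fy"],d["cy"]],[0,0,1]],float)
    n=cv2.undistortPoints(np.stack([u,v],-1).reshape(-1,1,2).astype(float),K,d["dist_coeffs"]).reshape(400,640,2)
    z=d["range_z"][...,None]; P=np.concatenate([n*z,z],-1); T=d["world_from_camera"]
    return P@T[:3,:3].T+T[:3,3]
def mask(d,lo,hi):
    return cv2.inRange(cv2.cvtColor(d["color"],cv2.COLOR_RGB2HSV),lo,hi)>0
def rect(xy):
    return cv2.minAreaRect((xy*1000).astype(np.float32))
E
python3 - <<'E'
from h import *
from scipy import ndimage
for n in("top","scene"):
    d=dict(np.load(f"pics/{n}0.npz")); P=cloud(d)
    near=(np.abs(P[...,0]-.47)<.25)&(np.abs(P[...,1]+.05)<.25)&(d["range_z"]>0)
    print(n,"table z",np.median(P[near][:,2]))
    for nm,lo,hi in(("yel",(18,120,80),(35,255,255)),("red",(0,180,80),(6,255,255))):
        m=mask(d,lo,hi)&near; 
        l,k=ndimage.label(m)
        for i in range(1,k+1):
            q=P[l==i]
            if len(q)<60: continue
            print(nm,len(q),"z pct",np.percentile(q[:,2],[5,50,95]).round(4),"c",q.mean(0).round(4))
            t=q[q[:,2]>np.percentile(q[:,2],60)-.006]; print("  top rect",rect(t[:,:2]), cv2.boxPoints(rect(t[:,:2])).round().tolist())
    # station: z .03-.06 not stop box
    m=near&(P[...,2]>.042)&(P[...,2]<.058)
    l,k=ndimage.label(m)
    for i in range(1,k+1):
        q=P[l==i]
        if len(q)>100: print("deck",len(q),np.median(q[:,2]).round(4),rect(q[:,:2]),cv2.boxPoints(rect(q[:,:2])).round().tolist())
d=dict(np.load("pics/top0.npz"));c=d["color"][130:280,250:470,::-1]
cv2.imwrite("pics/topcrop.png",cv2.resize(c,None,fx=3.6,fy=3.6,interpolation=cv2.INTER_CUBIC))
E
```

```text
top table z 0.00020544167270253322
yel 459 z pct [0.0256 0.0352 0.0445] c [0.5989 0.0936 0.0349]
  top rect ((599.7476806640625, 94.3514633178711), (68.12330627441406, 35.25282669067383), 53.8373908996582) [[565.0, 77.0], [594.0, 56.0], [634.0, 111.0], [606.0, 132.0]]
yel 2942 z pct [0.0915 0.0949 0.097 ] c [ 0.5621 -0.0629  0.093 ]
  top rect ((564.2576904296875, -62.196327209472656), (133.13714599609375, 88.46329498291016), 76.98169708251953) [[506.0, -117.0], [592.0, -137.0], [622.0, -7.0], [536.0, 13.0]]
red 252 z pct [0.0623 0.0715 0.0739] c [ 0.5322 -0.2162  0.0706]
  top rect ((533.3197021484375, -214.843505859375), (32.02988052368164, 31.270221710205078), 1.4100475311279297) [[517.0, -200.0], [518.0, -231.0], [550.0, -230.0], [549.0, -199.0]]
deck 3576 0.0501 ((610.3228149414062, -72.29724884033203), (149.86563110351562, 200.54840087890625), 76.86795806884766) [[496.0, -122.0], [691.0, -168.0], [725.0, -22.0], [530.0, 23.0]]
deck 680 0.0497 ((532.1508178710938, -215.86163330078125), (67.5079345703125, 70.58679962158203), 1.5756770372390747) [[497.0, -182.0], [499.0, -252.0], 
[... 395 characters left out ...]
8500976562, 97.14253997802734), (66.31793212890625, 33.40114212036133), 54.004669189453125) [[568.0, 80.0], [595.0, 60.0], [634.0, 114.0], [607.0, 134.0]]
deck 359 0.0488 ((531.2525634765625, -214.12103271484375), (70.23078155517578, 70.68218231201172), 2.102642059326172) [[495.0, -180.0], [497.0, -251.0], [568.0, -248.0], [565.0, -178.0]]
deck 3130 0.0497 ((609.8070068359375, -71.08103942871094), (150.46310424804688, 198.9473419189453), 76.92610168457031) [[496.0, -122.0], [690.0, -167.0], [724.0, -20.0], [530.0, 25.0]]
deck 158 0.0484 ((705.927490234375, 68.68798828125), (26.297258377075195, 45.87472152709961), 39.59047317504883) [[681.0, 78.0], [710.0, 43.0], [731.0, 59.0], [701.0, 95.0]]
```

View pics/topcrop.png

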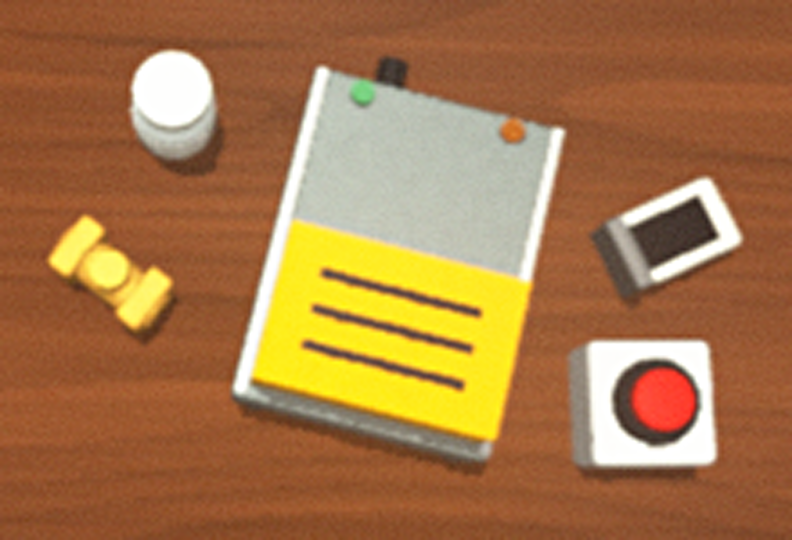

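The crop shows the hood's front edge from (250,380) to (497,440), with the stop on the right. From depth, both cameras agree on:
- **Station:** centre (610, -71.7) mm, yaw -13.1°.
- **Hood:** about 3.5 mm open, top at 95 mm.

I'll turn the tool 37° to line up with the station, set the fingers about 47 mm apart, and travel to a spot in front of the hood.

```bash
python3 -m creep '[[[112,0,0,0,6.16],[112,0,0,0,6.16],[112,0,0,0,6.16],[112,0,0,0,6.16],[112,0,0,0,6.16],[112,0,0,0,6.16],[112,0.76,-2.93,0,0],[112,0.76,-2.93,0,0],[112,0.76,-2.93,0,0],[112,0.76,-2.93,0,0],[112,0.76,-2.93,0,0],[112,0.76,-2.93,0,0],[112,0.76,-2.93,0,0],[112,0.76,-2.93,0,0],[112,0.76,-2.93,0,0],[112,0.76,-2.93,0,0],[112,0.76,-2.93,0,0],[112,0.76,-2.93,0,0]]]'; python3 -m creep '[[[112,0.76,-2.93,0,0],[112,0.76,-2.93,0,0],[112,0.76,-2.93,0,0],[112,0.76,-2.93,0,0],[112,0.76,-2.93,0,0],[112,0.76,-2.93,0,0],[112,0,0,0,0],[112,0,0,0,0]]]'
cat > st.py <<'E'
from rig import manip, optics
from h import *
from scipy.spatial.transform import Rotation as R
def state(C=(610,-71.7),yaw=-13.1):
    s=manip.observe();p=s["position"]*1000;c,k=np.cos(np.radians(yaw)),np.sin(np.radians(yaw))
    r=R.from_quat(s["eef_rot"],scalar_first=True).as_matrix();d=p[:2]-C
    print("t",round(s["time_s"],2),"tcp",p.round(1),"station xy",round(c*d[0]+k*d[1],1),round(-k*d[0]+c*d[1],1),"toolx yaw",np.degrees(np.arctan2(r[1,0],r[0,0])).round(2),"toolz",r[:,2].round(3),"F",s["wrist_force"].round(1),"w",round(s["gripper_width"],3))
if __name__=="__main__": state()
E
python3 st.py
python3 - <<'E'
from rig import optics
from h import *
d=optics.get_image("wrist");np.savez("pics/w1.npz",**d);cv2.imwrite("pics/w1.png",d["color"][...,::-1])
E
```

```text
time_s: 1.6
position: [0.4014, -0.2024, 0.2036]
eef_rot: [-0.0, 0.993, -0.114, -0.0]
wrist_force: [0.8, -1.0, 0.4]
gripper_width: 0.561
time_s: 2.27
position: [0.4854, -0.0416, 0.2033]
eef_rot: [-0.0, 0.994, -0.112, -0.001]
wrist_force: [0.6, -0.6, 0.9]
gripper_width: 0.563
t 2.27 tcp [485.4 -41.6 203.3] station xy -128.2 1.1 toolx yaw -12.89 toolz [-0.001  0.    -1.   ] F [ 0.6 -0.6  0.9] w 0.563
```

View pics/w1.png

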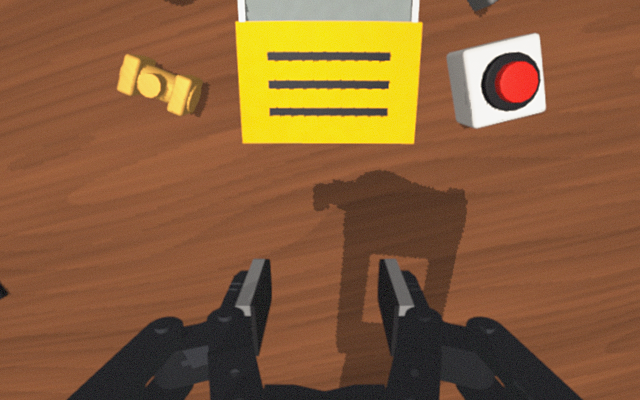

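The wrist view shows the hood square to the tool: edges at x = 237 to 420, front edge at y = 143. The fingertips sit around (258,265) and (388,265), centred on it. I'll descend in front of the hood and push.

```bash
python3 -m creep '[[[112,0,0.1,2.18,0],[112,0,0,2.18,0],[112,0,0,2.18,0],[112,0,0,2.18,0],[112,0,0,2.18,0],[112,0,0,2.18,0],[112,0,0,0,0],[112,0,0,0,0]]]'; python3 st.py;  python3 -m creep '[[[112,0.5,0,0,0],[112,0.5,0,0,0],[112,0.5,0,0,0],[112,0.5,0,0,0],[112,0.5,0,0,0],[112,0.5,0,0,0],[112,0.5,0,0,0],[112,0.5,0,0,0],[112,0.5,0,0,0],[112,0.5,0,0,0]]]'; python3 st.py
```

```text
time_s: 2.98
position: [0.4838, -0.0447, 0.0722]
eef_rot: [-0.0, 0.993, -0.115, -0.002]
wrist_force: [-0.1, -0.6, 0.6]
gripper_width: 0.564
t 2.98 tcp [483.8 -44.7  72.2] station xy -129.1 -2.3 toolx yaw -13.17 toolz [-0.003  0.001 -1.   ] F [-0.1 -0.6  0.6] w 0.564
time_s: 3.82
position: [0.5343, -0.0554, 0.0729]
eef_rot: [-0.0, 0.993, -0.114, -0.0]
wrist_force: [-0.9, 0.9, -0.2]
gripper_width: 0.566
t 3.82 tcp [534.3 -55.4  72.9] station xy -77.4 -1.3 toolx yaw -13.07 toolz [-0.  0. -1.] F [-0.9  0.9 -0.2] w 0.566
```

```bash
python3 -m creep '[[[112,0.5,0,0,0],[112,0.5,0,0,0],[112,0.5,0,0,0],[112,0.5,0,0,0],[112,0.5,0,0,0],[112,0.5,0,0,0],[112,0.5,0,0,0],[112,0.5,0,0,0],[112,0.5,0,0,0],[112,0.5,0,0,0]]]'; python3 st.py
python3 - <<'E'
from rig import optics
from h import *
d=optics.get_image("top");np.savez("pics/t2.npz",**d);P=cloud(d)
cv2.imwrite("pics/t2.png",cv2.resize(d["color"][100:300,220:480,::-1],None,fx=3,fy=3,interpolation=cv2.INTER_CUBIC))
m=mask(d,(18,120,80),(35,255,255))&(P[...,2]>.08)&(P[...,2]<.105)
q=P[m][:,:2]*1000-[610,-71.7];a=np.radians(-13.1);x=q@[np.cos(a),np.sin(a)]
print("hood top x range",np.percentile(x,[1,99]).round(1),len(x))
E
```

```text
time_s: 4.65
position: [0.5831, -0.0668, 0.073]
eef_rot: [-0.0, 0.993, -0.114, -0.0]
wrist_force: [0.0, 0.3, -0.0]
gripper_width: 0.556
t 4.65 tcp [583.1 -66.8  73. ] station xy -27.4 -1.3 toolx yaw -13.08 toolz [-0.  0. -1.] F [ 0.   0.3 -0. ] w 0.556
hood top x range [-90.8 -27.7] 1292
```

View pics/t2.png

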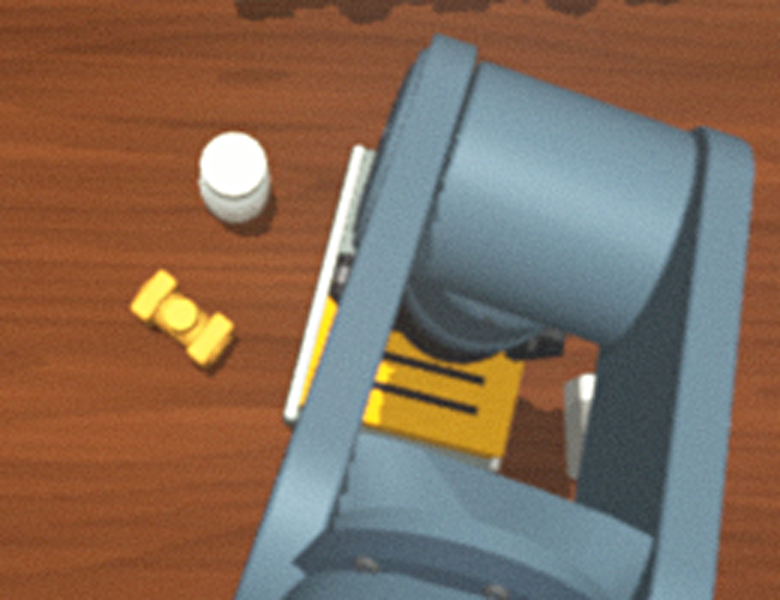

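The hood hasn't moved: its front edge is still at station x ≈ -91, visible at (500,455) in the crop. There's no force either, so the fingers must be passing above it. I'll check the real tip height.

Run:
```python
from rig import optics
from h import *
w=optics.get_image("wrist");s=optics.get_image("scene")
np.savez("pics/w3.npz",**w);np.savez("pics/s3.npz",**s)
cv2.imwrite("pics/ws3.png",np.vstack([cv2.resize(w["color"],(480,300)),cv2.resize(s["color"][100:300,150:470],(480,300),interpolation=cv2.INTER_CUBIC)])[...,::-1])
```

```text
(no output)
```

View pics/ws3.png

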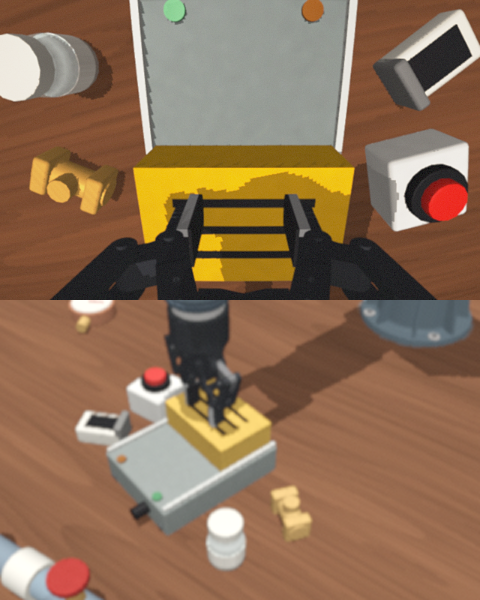

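The wrist view (upper half) shows both fingertips over the hood top, near (190,200) and (297,200). The scene view (lower half) also shows the fingers above the hood, which is still closed. I'll measure the tips from the depth.

Run:
```python
from h import *
a=np.radians(-13.1)
for f in("w1","w3","s3"):
    d=dict(np.load(f"pics/{f}.npz"));P=cloud(d)*1000
    q=P-[610,-71.7,0];x=q[...,0]*np.cos(a)+q[...,1]*np.sin(a);y=-q[...,0]*np.sin(a)+q[...,1]*np.cos(a)
    x0=-128 if f=="w1" else -27; zl=190 if f=="w1" else 98
    for sgn in(1,-1):
        m=(d["range_z"]>0)&(abs(x-x0)<22)&(y*sgn>5)&(y*sgn<60)&(P[...,2]>zl)&(P[...,2]<zl+70)
        z=P[...,2][m]; lo=m&(P[...,2]<np.percentile(z,8)+3) if m.sum()>20 else m
        print(f,sgn,m.sum(),"z",np.percentile(z,[0,1,3,8,30]).round(1) if m.sum() else "", "low pts x",np.percentile(x[lo],[2,98]).round(1),"y",np.percentile(y[lo],[2,98]).round(1))
    h=mask(d,(18,120,60),(35,255,255))&(P[...,2]>85)&(P[...,2]<110)&(abs(x)<100)&(abs(y)<75)
    print(" hood top z",np.median(P[...,2][h]).round(1),"x",np.percentile(x[h],[1,99]).round(1),"y",np.percentile(y[h],[1,99]).round(1))
```

```text
w1 1 1355 z [233.4 234.5 236.4 238.9 245.3] low pts x [-137.7 -116.6] y [25.1 36. ]
w1 -1 1365 z [233.2 235.  236.5 239.1 245.5] low pts x [-137.5 -116.3] y [-32.8 -22.2]
 hood top z 95.1 x [-90.9  -4.7] y [-67.1  64.6]
w3 1 9196 z [103.2 108.2 112.6 120.6 147. ] low pts x [-35.7 -14.7] y [22.6 35.8]
w3 -1 9219 z [103.2 108.5 112.9 120.7 146.6] low pts x [-36.  -14.7] y [-38.3 -24.8]
 hood top z 95.1 x [-90.4  -3.7] y [-67.1  64.4]
s3 1 266 z [102.  104.5 109.1 113.6 129.1] low pts x [-33.9 -16.1] y [24.5 37.4]
s3 -1 268 z [102.7 103.4 105.2 108.5 123.9] low pts x [-38.4 -16.8] y [-29.7 -23.6]
 hood top z 94.3 x [-91.9  -4.5] y [-62.5  67. ]
```

Both views put the fingertips about 30 mm above the reported TCP (103 vs 73 mm), while the lateral agreement is good. I'll work from the measured tip height (tip = TCP + 30). Next I'll back off and come down to tip z ≈ 76 mm.

```bash
python3 -m creep '[[[112,-1,0,0,0],[112,-1,0,0,0],[112,-1,0,0,0],[112,-1,0,0,0],[112,-1,0,0,0],[112,-1,0,0,0],[112,-1,0,0,0],[112,-1,0,0,0],[112,-1,0,0,0],[112,-1,0,0,0],[112,0,-0.1,0,0],[112,0,0,0,0],[112,0,0,0.9,0],[112,0,0,0.9,0],[112,0,0,0.9,0],[112,0,0,0,0],[112,0,0,0,0]]]'; python3 st.py
python3 - <<'E'
from rig import optics
from h import *
a=np.radians(-13.1)
for n in("scene","wrist"):
    d=optics.get_image(n);P=cloud(d)*1000
    q=P-[610,-71.7,0];x=q[...,0]*np.cos(a)+q[...,1]*np.sin(a);y=-q[...,0]*np.sin(a)+q[...,1]*np.cos(a)
    for s in(1,-1):
        m=(d["range_z"]>0)&(x<-105)&(x>-150)&(y*s>5)&(y*s<60)&(P[...,2]>45)&(P[...,2]<140);z=P[...,2][m]
        if len(z)<20: print(n,s,len(z)); continue
        lo=m&(P[...,2]<np.percentile(z,8)+3)
        print(n,s,np.percentile(z,[0,1,3,8]).round(1),np.percentile(x[lo],[2,98]).round(1),np.percentile(y[lo],[2,98]).round(1))
E
```

```text
time_s: 6.22
position: [0.4845, -0.0427, 0.0447]
eef_rot: [-0.0, 0.993, -0.114, -0.001]
wrist_force: [-0.1, -0.1, 0.1]
gripper_width: 0.559
t 6.22 tcp [484.5 -42.7  44.7] station xy -128.8 -0.2 toolx yaw -13.08 toolz [-0.003  0.001 -1.   ] F [-0.1 -0.1  0.1] w 0.559
scene 1 [74.7 77.4 81.7 86. ] [-135.5 -118.2] [23.6 38.4]
scene -1 [74.2 75.5 78.3 81. ] [-140.  -117.9] [-32.  -22.1]
wrist 1 [75.5 80.5 84.7 92.9] [-137.5 -116.3] [23.8 36.8]
wrist -1 [75.1 80.5 84.8 92.7] [-137.4 -116.3] [-37.1 -23.7]
```

Tips are at z ≈ 75 mm, centred at y ≈ 0. Now pushing.

```bash
python3 -m creep '[[[112,0.5,0,0,0],[112,0.5,0,0,0],[112,0.5,0,0,0],[112,0.5,0,0,0],[112,0.5,0,0,0],[112,0.5,0,0,0],[112,0.5,0,0,0],[112,0.5,0,0,0]]]'; python3 st.py; python3 -m creep '[[[112,0.5,0,0,0],[112,0.5,0,0,0],[112,0.5,0,0,0],[112,0.5,0,0,0],[112,0.5,0,0,0],[112,0.5,0,0,0],[112,0.5,0,0,0],[112,0.5,0,0,0],[112,0.5,0,0,0],[112,0.5,0,0,0],[112,0.5,0,0,0]]]';python3 st.py
```

```text
time_s: 6.98
position: [0.5245, -0.052, 0.0458]
eef_rot: [-0.0, 0.993, -0.114, -0.0]
wrist_force: [-1.5, -0.1, 1.1]
gripper_width: 0.556
t 6.98 tcp [524.5 -52.   45.8] station xy -87.7 -0.2 toolx yaw -13.07 toolz [-0.001  0.    -1.   ] F [-1.5 -0.1  1.1] w 0.556
time_s: 7.9
position: [0.5783, -0.0645, 0.0459]
eef_rot: [-0.0, 0.993, -0.114, -0.0]
wrist_force: [-1.3, 0.4, 0.3]
gripper_width: 0.56
t 7.9 tcp [578.3 -64.5  45.9] station xy -32.5 -0.2 toolx yaw -13.08 toolz [-0.  0. -1.] F [-1.3  0.4  0.3] w 0.56
```

```bash
python3 -m creep '[[[112,0.2,0,0,0],[112,0.2,0,0,0],[112,0.2,0,0,0],[112,0.2,0,0,0],[112,0,0,0,0]]]'; python3 st.py; python3 -m creep '[[[112,0.1,0,0,0],[112,0.1,0,0,0],[112,0,0,0,0]]]';python3 st.py
```

```text
time_s: 8.32
position: [0.5862, -0.0666, 0.0461]
eef_rot: [0.0, 0.993, -0.114, 0.0]
wrist_force: [-0.8, 0.7, -1.0]
gripper_width: 0.561
t 8.32 tcp [586.2 -66.6  46.1] station xy -24.4 -0.4 toolx yaw -13.09 toolz [ 0.001 -0.    -1.   ] F [-0.8  0.7 -1. ] w 0.561
time_s: 8.57
position: [0.5878, -0.0669, 0.0461]
eef_rot: [0.0, 0.993, -0.114, 0.0]
wrist_force: [-2.4, 0.8, 0.9]
gripper_width: 0.556
t 8.57 tcp [587.8 -66.9  46.1] station xy -22.7 -0.4 toolx yaw -13.08 toolz [ 0. -0. -1.] F [-2.4  0.8  0.9] w 0.556
```

```bash
python3 -m creep '[[[112,0.1,0,0,0],[112,0.1,0,0,0],[112,0,0,0,0]]]'; python3 st.py; python3 -m creep '[[[112,0.1,0,0,0],[112,0,0,0,0],[112,0,0,0,0]]]';python3 st.py
python3 - <<'E'
from rig import optics
from h import *
a=np.radians(-13.1)
d=optics.get_image("wrist");np.savez("pics/w4.npz",**d);cv2.imwrite("pics/w4.png",d["color"][...,::-1]);P=cloud(d)*1000
q=P-[610,-71.7,0];x=q[...,0]*np.cos(a)+q[...,1]*np.sin(a)
h=mask(d,(18,120,60),(35,255,255))&(P[...,2]>85)&(P[...,2]<110)&(abs(x)<120)
print("hood x",np.percentile(x[h],[0.5,99.5]).round(1))
E
```

```text
time_s: 8.82
position: [0.5883, -0.067, 0.0459]
eef_rot: [-0.0, 0.994, -0.114, -0.002]
wrist_force: [-7.7, 1.4, 5.3]
gripper_width: 0.561
t 8.82 tcp [588.3 -67.   45.9] station xy -22.2 -0.3 toolx yaw -13.07 toolz [-0.003  0.001 -1.   ] F [-7.7  1.4  5.3] w 0.561
time_s: 9.07
position: [0.5882, -0.0669, 0.0457]
eef_rot: [-0.0, 0.994, -0.114, -0.003]
wrist_force: [-10.6, 1.6, 7.5]
gripper_width: 0.561
t 9.07 tcp [588.2 -66.9  45.7] station xy -22.3 -0.3 toolx yaw -13.06 toolz [-0.005  0.001 -1.   ] F [-10.6   1.6   7.5] w 0.561
hood x [-10.2  77. ]
```

The hood is at its stop: front at station x = -10.2, with force rising to about 10 N. Now back over the buttons for a look.

```bash
python3 -m creep '[[[112,-0.6,0,0,0],[112,-0.7,0,0,0],[112,-0.7,0,0,0],[112,-0.7,0,0,0],[112,-0.6,0,0,0],[112,0,0,0,0],[112,0,0,0,0]]]'; python3 st.py
python3 - <<'E'
from rig import optics
from h import *
a=np.radians(-13.1)
for n in("wrist","scene","top"):
    d=optics.get_image(n);np.savez(f"pics/{n}5.npz",**d)
    if n=="wrist":cv2.imwrite("pics/w5.png",d["color"][...,::-1])
    P=cloud(d)*1000
    q=P-[610,-71.7,0];x=q[...,0]*np.cos(a)+q[...,1]*np.sin(a);y=-q[...,0]*np.sin(a)+q[...,1]*np.cos(a);z=P[...,2]
    h=mask(d,(18,120,60),(35,255,255))&(z>85)&(z<110)&(abs(x)<120)
    if h.sum():print(n,"hood x",np.percentile(x[h],[0.5,99.5]).round(1))
    g=mask(d,(40,90,40),(90,255,255))
    for s in(1,-1):
        m=g&(x<0)&(x>-100)&(y*s>0)&(abs(y)<70)&(z>45)&(z<75)
        if m.sum()>10: print(" green",s,m.sum(),"z",np.median(z[m]).round(1),"x",np.percentile(x[m],[2,98]).round(1),"y",np.percentile(y[m],[2,98]).round(1))
        m=(d["range_z"]>0)&(abs(x+51)<22)&(y*s>5)&(y*s<60)&(z>69)&(z<120)&~g
        if m.sum()>20:
            lo=m&(z<np.percentile(z[m],8)+3);print(" finger",s,np.percentile(z[m],[0,1,3]).round(1),np.percentile(x[lo],[2,98]).round(1),np.percentile(y[lo],[2,98]).round(1))
E
```

```text
time_s: 9.7
position: [0.5583, -0.0599, 0.0462]
eef_rot: [0.0, 0.993, -0.114, 0.0]
wrist_force: [0.7, -0.5, -0.5]
gripper_width: 0.564
t 9.7 tcp [558.3 -59.9  46.2] station xy -53.0 -0.3 toolx yaw -13.08 toolz [ 0. -0. -1.] F [ 0.7 -0.5 -0.5] w 0.564
wrist hood x [-10.3  55.5]
 green 1 2324 z 63.9 x [-63.5 -38.1] y [15.5 42.8]
 finger 1 [77.4 79.9 81.7] [-62.6 -41.2] [23.8 35.9]
 green -1 2269 z 63.8 x [-62.2 -38.1] y [-45.8 -18.2]
 finger -1 [77.4 80.3 82.3] [-62.5 -41.3] [-35.8 -23.6]
scene hood x [-10.6 113. ]
 green 1 136 z 62.8 x [-66.2 -38.8] y [18.3 44.9]
 finger 1 [76.6 78.5 81.7] [-58.3 -42.2] [24.3 38.1]
 green -1 113 z 62.6 x [-63.9 -38.9] y [-41.4 -16.3]
 finger -1 [77.  79.3 81.3] [-64.5 -42.2] [-29.3 -21.5]
top hood x [-9.8 77.6]
```

View pics/w5.png

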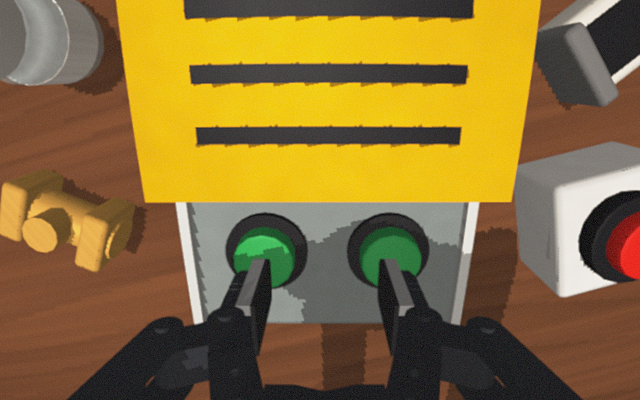

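The wrist view shows both green caps clear of the hood, at (265,258) and (388,258). A finger stands over each one, centred at station x = -52 and y ≈ ±31, with the tips about 13 mm above the caps. Pressing down while watching the force.

```bash
python3 -m creep '[[[112,0,0,0.4,0],[112,0,0,0.4,0],[112,0,0,0.2,0],[112,0,0,0,0],[112,0,0,0,0]]]'; python3 st.py; python3 -m creep '[[[112,0,0,0.2,0],[112,0,0,0.2,0],[112,0,0,0.2,0],[112,0,0,0,0],[112,0,0,0,0]]]';python3 st.py
```

```text
time_s: 10.27
position: [0.5582, -0.0599, 0.0355]
eef_rot: [-0.0, 0.993, -0.114, -0.0]
wrist_force: [-0.4, -0.8, -0.1]
gripper_width: 0.56
t 10.27 tcp [558.2 -59.9  35.5] station xy -53.1 -0.3 toolx yaw -13.08 toolz [-0.001  0.    -1.   ] F [-0.4 -0.8 -0.1] w 0.56
time_s: 10.68
position: [0.5588, -0.0601, 0.0304]
eef_rot: [0.0, 0.993, -0.114, 0.0]
wrist_force: [-1.0, -0.6, 5.1]
gripper_width: 0.562
t 10.68 tcp [558.8 -60.1  30.4] station xy -52.5 -0.3 toolx yaw -13.08 toolz [ 0.001 -0.    -1.   ] F [-1.  -0.6  5.1] w 0.562
```

```bash
python3 -m creep '[[[112,0,0,0.2,0],[112,0,0,0.2,0],[112,0,0,0.1,0],[112,0,0,0,0],[112,0,0,0,0]]]'; python3 st.py; python3 -m creep '[[[112,0,0,0.1,0],[112,0,0,0,0],[112,0,0,0,0]]]';python3 st.py
```

```text
time_s: 11.1
position: [0.5589, -0.0601, 0.0268]
eef_rot: [0.0, 0.994, -0.114, 0.0]
wrist_force: [-4.9, 1.7, 16.3]
gripper_width: 0.562
t 11.1 tcp [558.9 -60.1  26.8] station xy -52.4 -0.3 toolx yaw -13.07 toolz [ 0.001 -0.    -1.   ] F [-4.9  1.7 16.3] w 0.562
time_s: 11.35
position: [0.559, -0.0601, 0.0267]
eef_rot: [0.0, 0.994, -0.114, 0.0]
wrist_force: [-9.4, 1.9, 23.6]
gripper_width: 0.558
t 11.35 tcp [559.  -60.1  26.7] station xy -52.3 -0.3 toolx yaw -13.06 toolz [ 0.001 -0.    -1.   ] F [-9.4  1.9 23.6] w 0.558
```

Bottomed out at 24 N. I'll hold, and check both cap heights while holding.

```bash
python3 -m creep '[[[112,0,0,0,0],[112,0,0,0,0],[112,0,0,0,0],[112,0,0,0,0],[112,0,0,0,0],[112,0,0,0,0],[112,0,0,0,0],[112,0,0,0,0],[112,0,0,0,0],[112,0,0,0,0],[112,0,0,0,0],[112,0,0,0,0],[112,0,0,0,0],[112,0,0,0,0],[112,0,0,0,0],[112,0,0,0,0],[112,0,0,0,0],[112,0,0,0,0],[112,0,0,0,0],[112,0,0,0,0]]]'
cat > chk.py <<'E'
from rig import optics
from h import *
import sys
a=np.radians(-13.1)
for n in sys.argv[2:]:
    d=optics.get_image(n);cv2.imwrite(f"pics/{sys.argv[1]}{n}.png",d["color"][...,::-1])
    P=cloud(d)*1000;q=P-[610,-71.7,0];x=q[...,0]*np.cos(a)+q[...,1]*np.sin(a);y=-q[...,0]*np.sin(a)+q[...,1]*np.cos(a);z=P[...,2]
    h=mask(d,(18,120,60),(35,255,255))&(z>85)&(z<110)&(abs(x)<95)
    print(n,"hood x min",np.percentile(x[h],0.5).round(1) if h.sum() else None)
    g=mask(d,(40,90,40),(90,255,255))
    for s in(1,-1):
        m=g&(x<0)&(x>-100)&(y*s>0)&(abs(y)<70)&(z>45)&(z<75)
        if m.sum()>10: print(" green",s,m.sum(),"z",np.percentile(z[m],[25,50,75]).round(1))
    r=mask(d,(0,180,80),(6,255,255))&(abs(P[...,0]-533)<40)&(abs(P[...,1]+215)<40)
    if r.sum()>10: print(" red z",np.percentile(z[r],[50,75]).round(1))
E
python3 chk.py hold wrist; python3 st.py
```

```text
time_s: 13.02
position: [0.559, -0.0601, 0.0267]
eef_rot: [0.0, 0.994, -0.114, 0.0]
wrist_force: [-9.3, 2.5, 23.1]
gripper_width: 0.561
wrist hood x min -10.4
 green 1 1700 z [56.2 56.8 57.3]
 green -1 1610 z [56.2 56.8 57.2]
 red z [63.4 64.5]
t 13.07 tcp [558.9 -60.1  26.6] station xy -52.4 -0.3 toolx yaw -13.06 toolz [ 0.001 -0.001 -1.   ] F [-9.2  2.5 22.7] w 0.56
```

Both caps are at 56.8 mm (fully down is 57). I'll hold to about 3.6 s in all, then rise straight up.

```bash
python3 -m creep '[[[112,0,0,0,0],[112,0,0,0,0],[112,0,0,0,0],[112,0,0,0,0],[112,0,0,0,0],[112,0,0,0,0],[112,0,0,0,0],[112,0,0,0,0],[112,0,0,0,0],[112,0,0,0,0],[112,0,0,0,0],[112,0,0,0,0],[112,0,0,0,0],[112,0,0,0,0],[112,0,0,0,0],[112,0,0,0,0],[112,0,0,0,0],[112,0,0,0,0],[112,0,0,0,0],[112,0,0,0,0]]]'; python3 st.py; python3 -m creep '[[[112,0,0,-0.3,0],[112,0,0,-0.5,0],[112,0,0,-0.5,0],[112,0,0,-1,0],[112,0,0,-1.5,0],[112,0,0,-2,0],[112,0,0,-2,0],[112,0,0,-2,0],[112,0,0,-2,0],[112,0,0,-2,0],[112,-2,0,0,0],[112,-2,0,0,0],[112,-2,0,0,0],[112,-2,0,0,0],[112,-2,0,0,0],[112,-2,0,0,0],[112,-2,0,0,0],[112,0,0,0,0],[112,0,0,0,0],[112,0,0,0,0]]]'; python3 st.py; python3 chk.py end wrist scene top
```

```text
time_s: 14.73
position: [0.5589, -0.0601, 0.0267]
eef_rot: [0.0, 0.994, -0.114, 0.0]
wrist_force: [-8.6, 2.3, 24.3]
gripper_width: 0.563
t 14.73 tcp [558.9 -60.1  26.7] station xy -52.4 -0.3 toolx yaw -13.06 toolz [ 0.001 -0.001 -1.   ] F [-8.6  2.3 24.3] w 0.563
time_s: 16.4
position: [0.4228, -0.0286, 0.1625]
eef_rot: [0.0, 0.993, -0.114, 0.001]
wrist_force: [0.4, 0.2, 0.3]
gripper_width: 0.561
t 16.4 tcp [422.8 -28.6 162.5] station xy -192.1 -0.4 toolx yaw -13.09 toolz [ 0.001 -0.    -1.   ] F [0.4 0.2 0.3] w 0.561
wrist hood x min None
 green 1 697 z [63.1 63.8 64.4]
 green -1 699 z [63.  63.7 64.4]
 red z [71.2 72. ]
scene hood x min -11.3
 green 1 136 z [58.7 62.8 63.7]
 green -1 122 z [59.9 62.9 63.6]
top hood x min -9.9
 green 1 199 z [62.  63.4 64.6]
 green -1 202 z [61.8 63.5 64.4]
 red z [71.4 72.5]
```

View pics/endscene.png

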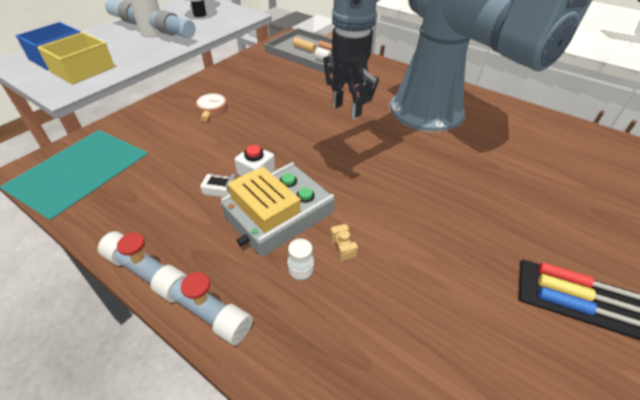

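The hood at (263,197) is back, both green buttons at (288,180) and (306,195) are up, and the jar, fitting, sensor and stop haven't moved. The robot is clear, so I'm handing in.

```bash
python3 -c "
from rig import order
print(order.finish_job())"
```

```text
the job is handed in; nothing more can be done
None
```

I pushed the hood fully back, held both green buttons down together for about 3.6 s, let them up, and handed the job in at about 16.5 s of the 48 s. No verdict is reported, so the result rests on my own checks.

**Last checks:**
- **Hood:** its front is at station x ≈ -10 mm, so about 85 mm back. It read the same before, during and after the press.
- **Green buttons:** both caps were at 56.8 mm while held (fully down is 57) and are back up at about 63.7 mm (up is 64). The hold force was 23–24 N.
- **Red stop:** up, at 71–72 mm, the same as at the start. One wrist reading during the hold gave 63–64 mm. I put that down to the camera seeing only the cap's flank, because later readings from the wrist and top cameras agree with the start.
- **Jar, fitting and sensor:** in the final scene picture they look unmoved; I did not measure them.
- **Robot:** clear of everything, with wrist force near zero.

**What disagreed:** the fingertips stood about 30 mm above the reported TCP height. My first push therefore passed over the hood without touching it. I measured the tips from two cameras, went lower, and the second push worked.

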